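# Clamp a two-part casting mould with a swing strap and cam lever

## Task

Clamp the two-part mould shut with the quick clamp on its board: push the steel strap round with your fingers until it rests against its brass stop pin, with its rubber foot above the round disc on the mould, and then push the red cam lever all the way down so that it locks. Only push, picking nothing up; keep off the mould itself, leave the other things on the bench where they are, and finish with the hand clear of everything.

Things in the scene. Friction and masses are not known exactly. Their poses are not given: they have to be found in the camera images.
- station: Mould station fixed to the bench: white-topped plywood board 190 (x) x 300 (y) x 18 mm, with the off-white lower mould half (112 x 86 mm, top at 50 mm, centre at (0, -50) mm in this frame) and a steel clamp post. Origin: centre of the board's underside, on the bench; z up. It stays put.
- post_axis (a point): Point on the bench plane on the vertical axis of the clamp post, at (0, +75) mm in the station's frame. The strap swings about this axis; its round eye (38 mm diameter, 98 to 133 mm high) surrounds the post, with the cam fork (up to 170 mm high) above. Fork and lever turn together with the strap.
- stop_pin (a point): Top of the upright brass stop pin, 10 mm thick, 120 mm above the bench, at (19.5, 35) mm in the station's frame: on the strap's +x side when the strap is over the mould.
- strap_swing (a joint): Angle of the strap about the post axis, rad. 0 = against the stop pin, pointing from the post along the station's -y with the foot over the mould; grows clockwise seen from above, so the open strap (0.85 to 1.45 at the start, limit 1.7) points to the station's -x side and must turn anticlockwise to close. Friction about 0.12 N m: it stays where left.
- strap_end (a point): Top middle of the strap's rounded free end, 139 mm from the post axis, 120 mm above the bench with the lever up. The strap is a flat steel bar 28 mm wide, 12 mm thick (underside 108 mm above the bench with the lever up). A brass spindle with nuts 20 mm across goes through it 125 mm from the post axis, up to 138 mm high.
- cam_lever (a joint): Angle of the red lever, rad. 0 = up, leaning 70 degrees above level; 1.15 = fully down (its stop), 4 degrees above level. Starts at 0 to 0.2; stays where left (friction 0.18 N m, 2 to 5 N at the grip moves it). It pivots on a level pin on the post axis 152 mm above the bench and in plan points exactly opposite to the strap.
- lever_tip (a point): Middle of the free end of the red grip, on the lever's centre line, 117 mm from the pivot pin. The grip is 22 mm wide, 16 mm thick and reaches from 55 to 117 mm from the pin. Pushing the lever fully down lowers strap and foot by 6.5 mm, pressing the foot on the mould with about 10 N; it then stays locked.
- clamp_foot: Black rubber foot, 26 mm diameter, 11 mm high, sprung, under the strap's spindle, 125 mm from the post axis. Origin: centre of its underside, 88 mm above the bench while the lever is up (4 mm above the disc when over the mould).
- mould_top: Loose orange-tan upper mould half, about 110 x 84 mm and 30 mm high, resting on the lower half with open slots round two steel dowels (about 2 mm play). Its top is 80 mm above the bench; the aluminium pressure disc (40 mm diameter) at its centre reaches 84 mm. Origin: centre of its underside, 50 mm above the bench. It must be neither lifted nor pushed on by the hand.
- amber_bottle: Amber bottle, 60 mm diameter, 150 mm tall, standing on the bench away from the station; origin under its centre. Leave alone.
- mixing_cup: White cup, 72 mm diameter, 85 mm tall, standing on the bench away from the station; origin under its centre. Leave alone.
- blue_pot: Clear paint pot with blue lid, 38 mm diameter, 45 mm tall, standing on the station's board; origin under its centre. Leave alone.
- yellow_pot: Clear paint pot with yellow lid, 38 mm diameter, 45 mm tall, standing on the bench; origin under its centre. Leave alone.
- green_pot: Clear paint pot with green lid, 38 mm diameter, 45 mm tall, standing on the bench; origin under its centre. Leave alone.
- spatula: Spatula 180 mm long lying on the bench. Leave alone.
- brush: Slim red-handled paint brush, 170 mm long, 9 mm thick, lying on the station board beside the mould. Leave alone.
- airbrush: Steel airbrush about 140 mm long with a small cup, up to 46 mm high, lying on the bench. Leave alone.
There are look-alikes about, which are no part of the job. Of the things that look like the mould_top, the largest one is meant.

How it is judged:
By the outcome, as a careful person would: the job done as asked, in the order asked, and still so for the second after the job is handed in, with the robot touching nothing.
It also fails if it takes over 51 s, if anything falls off the work surface, if the arm or the gripper's body presses on something with over 40 N, if the wrist force passes 120 N, or if a joint passes its speed limit or range.

## Robot

A 6-joint arm with a two-finger parallel gripper is mounted at the origin on the work surface. World frame = base frame: x ahead of the robot, y to its left, z up, the work surface at z = 0. Lengths are in m, angles in rad, forces in N, time in s.
With the tool pointing down it reaches from about 0.4 to 0.825 m from the base axis. Payload 7 kg.
Tool frame: the origin (TCP) lies on the centre line of the jaws, within the pads' length; the fingertips stand 22 mm ahead of it and the grasp point (between the pads) lies 3 mm ahead of it (arm.tcp_to_tips is the distance from the TCP to the fingertips, in m); z points along the fingers, y is the line along which they close (so a half turn about z gives the same grasp; the last joint's range is limited). The gripper opens to 88 mm and grips with 3 to 60 N. Pads are 19 mm wide; open, the fingers measure 130 mm over their backs; the gripper's body (78 mm by 193 mm) begins 47 mm behind the grasp point.
Start: joints at [-0.87, 0.359, 0.012, 0, -1.224, -0.288], TCP at [0.271, -0.618, 0.249] pointing down, gripper open.
Joint ranges: [-3.07, 3.07], [-1.43, 2.12], [-1.02, 1.25], [-3.03, 1.67], [-3.05, -0], [-3.03, 3.03]. Speed limits (rad/s): [2.39, 2.39, 3.01, 3.14, 3.14, 3.14].

## Interface

Orientations are given as [roll, pitch, yaw] about the fixed x, y, z axes, in that order (R = Rz(yaw) Ry(pitch) Rx(roll)).
In Python, from station import arm gives the robot as it stands.
- The arm moves only by the tool jog_arm, never from a script. Its argument "targets" is a list of rows, each an object of numbers: "dx", "dy", "dz": the shift along the tool's x, y, z in mm; "rx", "ry", "rz": the turn, a rotation vector about the tool's x, y, z in rad; "gripper": the closure, from 0 (fully open) to 1 (shut). In form: [{"dx": .., "dy": .., "dz": .., "rx": .., "ry": .., "rz": .., "gripper": ..}, ...]. A call has exactly 8 rows; each row is the pose to reach, as a shift and turn from the pose commanded when the call began, along the tool's axes at that moment; what a row does not reach only later rows make up. A row lasts 1/12 s, in which the tool goes at most 41.7 mm and 7.16 degrees, less where a joint would pass 70% of its speed; a pose out of reach is approached as far as the arm can. A call with a gripper value outside its range is refused whole. The fingers move at their own pace and stop on an object; "force" is the grip in N (left out, the last holds). Time passes only in rows, so rows that repeat a pose let the fingers close, or fill a call up. It gives the time, the measured TCP pose, the force, the opening and the grip force at its end, in the units of the state.
- arm.get_state(): the state, without advancing time (a new reading comes with each control period).
- arm.grab_frame(name): name is "scene" or "side" or "wrist"; returns a dict with "frame" (384x512x3 uint8, red, green, blue), "z_map" (384x512 float32, m along the optical axis (not along the pixel's ray), 0 where there is no reading), "fx", "fy", "cx", "cy" (pixels), "distortion" ([k1, k2, p1, p2, k3] as OpenCV has them; the pictures are not rectified), "view" (4x4, takes a point from world to camera coordinates). Camera axes: x right, y down, z forward; pixel columns grow to the right and rows downward; lengths in m; the calibration is good to about 2 mm. A picture is of the moment at which its call begins.
- arm.job_done(): hands the job in; it is judged then, once.
The state is a dict: "t": time; "q": joint angles; "qd": joint speeds; "joint_efforts": joint torques, N m; "eef_pos": TCP position; "ee_rot": TCP orientation; "force": force on the tool from outside, world axes, zero at the start; "moment": the same for the moment, N m; "width": finger opening in m; "gripper_force": force on a finger pad.
Only numpy, scipy, OpenCV 4.12 (cv2) and the standard library are available. Lean on these libraries where they do the work, as an engineer would, in place of code of your own. Each camera call takes 0.05 s, during which the arm holds its last target. There are 200 camera calls.

## Working session

There is one attempt and no reset: what is moved stays moved. The work goes in short steps, Python scripts to look and compute and a tool call to move; the robot and the scene stay as the last step left them, time stands still between calls to the robot, and variables do not carry over. Pictures are saved under pics/ and viewed, at most 10 in all, crops included, and the job is handed in when it is done.

Besides the shell and the picture viewer there is one more tool, called after "Call:" as name(argument=value, ...) on one line, values as JSON. jog_arm: Moves the arm, as the interface text tells. Its arguments: {"type":"object","properties":{"targets":{"type":"array","items":{"type":"object","properties":{"dx":{"type":"number"},"dy":{"type":"number"},"dz":{"type":"number"},"rx":{"type":"number"},"ry":{"type":"number"},"rz":{"type":"number"},"gripper":{"type":"number"}}}},"force":{"type":"number"}},"required":["targets"]}

```bash
mkdir -p pics; ls
cat > h.py <<'E'
import numpy as np, cv2, pickle
from station import arm
def grab(n,tag):
    f=arm.grab_frame(n); pickle.dump(f,open(f'pics/{tag}.pkl','wb')); cv2.imwrite(f'pics/{tag}.png',f['frame'][:,:,::-1]); return f
def load(tag): return pickle.load(open(f'pics/{tag}.pkl','rb'))
def K(f): return np.array([[f['fx'],0,f['cx']],[0,f['fy'],f['cy']],[0,0,1.]])
def pt(f,u,v,z=None):
    """world point at pixel; with z: intersect height z"""
    x,y=cv2.undistortPoints(np.array([[[u,v]]],float),K(f),np.array(f['distortion'],float))[0,0]
    T=np.linalg.inv(f['view'])
    if z is None:
        d=f['z_map'][int(round(v)),int(round(u))]; return (T@[x*d,y*d,d,1])[:3]
    r=T[:3,:3]@[x,y,1]; o=T[:3,3]; return o+r*(z-o[2])/r[2]
def proj(f,P):
    rv=cv2.Rodrigues(f['view'][:3,:3])[0]
    return cv2.projectPoints(np.array(P,float).reshape(-1,1,3),rv,f['view'][:3,3],K(f),np.array(f['distortion'],float))[0][:,0]
E
python3 - <<'E'
from h import *
a=grab('scene','s0')['frame'];b=grab('side','d0')['frame']
cv2.imwrite('pics/both.png',np.vstack([a,b])[:,:,::-1] if 0 else cv2.resize(np.hstack([a,b])[:,:,::-1],(800,300)))
print(arm.get_state())
E
```

```text
pics
{'t': 0.1, 'q': array([-8.69919953e-01,  3.59300357e-01,  1.11720838e-02, -3.03319429e-04,
       -1.22411841e+00, -2.88087480e-01]), 'qd': array([-0.00027073, -0.00233794, -0.0001609 ,  0.00057695, -0.0012334 ,
        0.00020715]), 'joint_efforts': array([-1.54859819e-03, -5.84162307e+01,  2.93747646e+01,  7.01549158e+00,
        1.01509859e-02, -7.19236323e-05]), 'eef_pos': array([ 0.27059485, -0.61794932,  0.24773635]), 'ee_rot': array([ 3.14012105e+00, -1.38703629e-04, -2.72890692e+00]), 'force': array([-0.48329535,  0.34459502, -0.52029618]), 'moment': array([ 0.01354553, -0.02946429, -0.05336689]), 'gripper_force': 0.0, 'width': 0.08743456298681045}
```

View pics/s0.png

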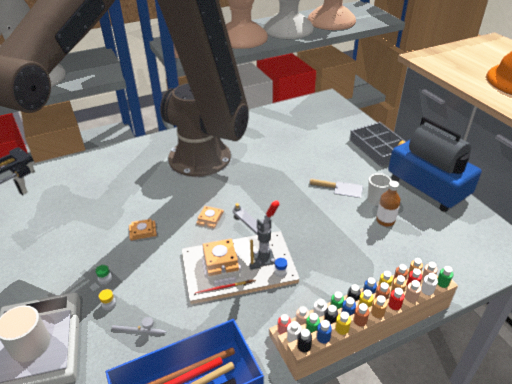

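View pics/d0.png

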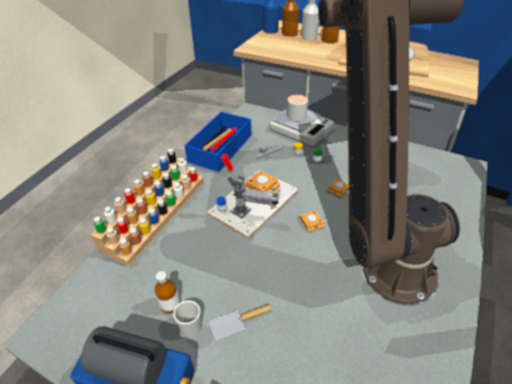

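Candidates for the mould: (221,258), on the white board with the clamp; loose blocks at (210,215) and (143,230). The one on the board is the largest, so I choose that one. The post is at (264,245), with the strap pointing up-left to about (238,210), and the red lever at (272,210). I'll check this in a close crop.

Run:
```python
from h import *
f=load('s0'); im=f['frame'][190:310,170:310,::-1]
cv2.imwrite('pics/c1.png',cv2.resize(im,None,fx=5,fy=5,interpolation=cv2.INTER_CUBIC))
for n,u,v,z in [('bl',182,250,.018),('br',288,229,.018),('fr',298,282,.018),('fl',188,298,.018)]:
    print(n,pt(f,u,v,z),pt(f,u,v))
```

```text
bl [ 0.44116864 -0.21378687  0.018     ] [ 0.44288514 -0.21414266  0.01981003]
br [0.50155852 0.10520448 0.018     ] [0.48615748 0.11423936 0.00063753]
fr [0.694061   0.03097177 0.018     ] [0.68215086 0.0386352  0.00077944]
fl [ 0.61275136 -0.25494033  0.018     ] [ 0.60076608 -0.25254392  0.00251832]
```

View pics/c1.png

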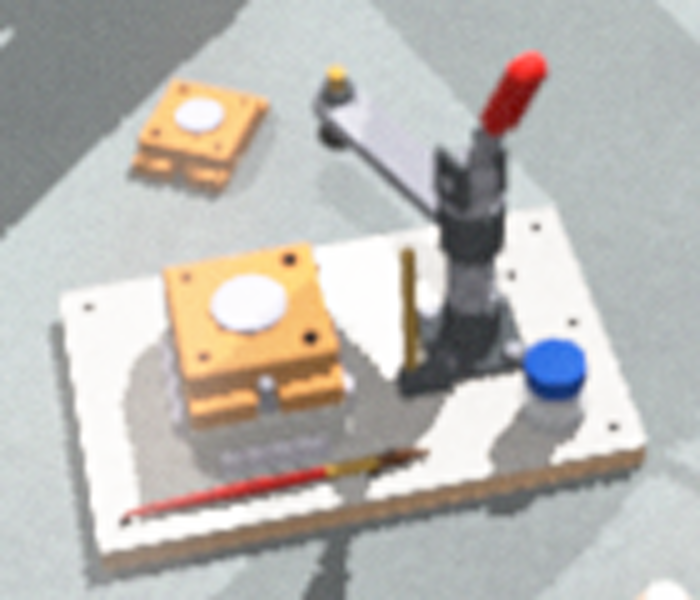

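The crop confirms the target. The mould is on the board with its disc at (220,251), the brass pin top is at (252,240), and the strap's spindle top is at (237,204). The lever tip is at about (276,203), and the blue pot and brush lie on the board. Next I fit the pose.

```bash
cat >> h.py <<'E'
def model(p):
    x,y,w,s,l=p; c,sn=np.cos(w),np.sin(w); R=np.array([[c,-sn,0],[sn,c,0],[0,0,1]]); t=np.array([x,y,0])
    d=np.array([-np.sin(s),-np.cos(s),0]); P=np.array([0,.075,0]); e=np.radians(70)-l*66/66/1.0
    loc=[[-.095,-.15,.018],[-.095,.15,.018],[.095,.15,.018],[.095,-.15,.018],[0,-.05,.084],[.0195,.035,.12],P+.125*d+[0,0,.138],P+[0,0,.152]-.117*np.cos(e)*d+[0,0,.117*np.sin(e)]]
    return np.array(loc)@R.T+t
E
python3 - <<'E'
from h import *
from scipy.optimize import least_squares
f=load('s0')
uv=np.array([[60,296],[555,205],[645,448],[103,556],[250,303],[408,250],[336,70],[530,65]])/5+[170,190]-.4
r=least_squares(lambda p:(proj(f,model(p))-uv).ravel(),[.56,-.08,-.2,1.2,.1],loss='soft_l1')
p=r.x;print(p.round(4));print((proj(f,model(p))-uv).round(1));print(model(p).round(3))
np.save('p.npy',p)
w=p[2];print('post',p[:2]+.075*np.array([-np.sin(w),np.cos(w)]))
g=load('d0'); print(proj(g,model(p)).round())
E
```

```text
[ 0.5602 -0.0864 -0.2102  1.1532  0.0555]
[[-0.  -0. ]
 [-0.3  0.3]
 [ 0.7 -0.9]
 [-0.3 -0.6]
 [-0.1 -0. ]
 [ 0.1  0.7]
 [ 0.1  0.4]
 [-0.1  0.1]]
[[ 0.436 -0.213  0.018]
 [ 0.499  0.08   0.018]
 [ 0.684  0.04   0.018]
 [ 0.622 -0.253  0.018]
 [ 0.55  -0.135  0.084]
 [ 0.587 -0.056  0.12 ]
 [ 0.453 -0.039  0.138]
 [ 0.621 -0.004  0.26 ]]
post [ 0.57581391 -0.01305362]
[[297. 189.]
 [247. 236.]
 [206. 212.]
 [258. 170.]
 [261. 179.]
 [242. 182.]
 [274. 192.]
 [223. 156.]]
```

```bash
cat >> h.py <<'E'
from scipy.spatial.transform import Rotation as Ro
PH=lambda s:np.load('p.npy')[2]-np.pi/2-s   # strap heading in world (mod 2pi)
POST=np.array([.5758,-.0131])
def strap(s,r,off,z):
    """TCP pose: radius r on strap, off = distance behind centre line (away from push dir), yaw=heading"""
    h=PH(s); return [*(POST+r*np.array([np.cos(h),np.sin(h)])+off*np.array([np.sin(h),-np.cos(h)])),z,h]
def rows(goals,roll=np.pi):
    st=arm.get_state(); R=Ro.from_euler('xyz',st['ee_rot'])
    print('t',st['t'],'pos',st['eef_pos'].round(4),'rot',np.round(st['ee_rot'],3),'F',st['force'].round(1),'w',round(st['width'],3))
    for x,y,z,yaw in goals:
        d=R.inv().apply(np.array([x,y,z])-st['eef_pos'])*1000
        rv=(R.inv()*Ro.from_euler('xyz',[roll,0,yaw])).as_rotvec()
        print(np.round([x,y,z,yaw],3),'->',d.round(1),rv.round(3))
E
python3 -c "
from h import *
rows([strap(1.153,.1,.06,.25)])"
```

```text
t 0.1 pos [ 0.2706 -0.6179  0.2477] rot [ 3.14  -0.    -2.729] F [-0.5  0.3 -0.5] w 0.087
[ 0.466  0.025  0.25  -2.934] -> [-436.5  510.8   -1.6] [ 0.001 -0.     0.205]
```

Call:
jog_arm(targets=[{"dx": -436,"dy": 511,"dz": -2,"rz": 0.205,"gripper": 1},{"dx": -436,"dy": 511,"dz": -2,"rz": 0.205,"gripper": 1},{"dx": -436,"dy": 511,"dz": -2,"rz": 0.205,"gripper": 1},{"dx": -436,"dy": 511,"dz": -2,"rz": 0.205,"gripper": 1},{"dx": -436,"dy": 511,"dz": -2,"rz": 0.205,"gripper": 1},{"dx": -436,"dy": 511,"dz": -2,"rz": 0.205,"gripper": 1},{"dx": -436,"dy": 511,"dz": -2,"rz": 0.205,"gripper": 1},{"dx": -436,"dy": 511,"dz": -2,"rz": 0.205,"gripper": 1}], force=10)

```text
invalid input at $.targets[0]: expected keys dx, dy, dz, rx, ry, rz, gripper
```

```bash
python3 -c "
from h import *
rows([strap(1.153,.1,.06,.25)])"
```

```text
t 0.1 pos [ 0.2706 -0.6179  0.2477] rot [ 3.14  -0.    -2.729] F [-0.5  0.3 -0.5] w 0.087
[ 0.466  0.025  0.25  -2.934] -> [-436.5  510.8   -1.6] [ 0.001 -0.     0.205]
```

Call:
jog_arm(targets=[{"dx": -436,"dy": 511,"dz": -2,"rx": 0,"ry": 0,"rz": 0.205,"gripper": 1},{"dx": -436,"dy": 511,"dz": -2,"rx": 0,"ry": 0,"rz": 0.205,"gripper": 1},{"dx": -436,"dy": 511,"dz": -2,"rx": 0,"ry": 0,"rz": 0.205,"gripper": 1},{"dx": -436,"dy": 511,"dz": -2,"rx": 0,"ry": 0,"rz": 0.205,"gripper": 1},{"dx": -436,"dy": 511,"dz": -2,"rx": 0,"ry": 0,"rz": 0.205,"gripper": 1},{"dx": -436,"dy": 511,"dz": -2,"rx": 0,"ry": 0,"rz": 0.205,"gripper": 1},{"dx": -436,"dy": 511,"dz": -2,"rx": 0,"ry": 0,"rz": 0.205,"gripper": 1},{"dx": -436,"dy": 511,"dz": -2,"rx": 0,"ry": 0,"rz": 0.205,"gripper": 1}], force=10)

```text
t: 0.77
eef_pos: [0.3671, -0.2973, 0.2494]
ee_rot: [3.141, 0.0, -2.934]
force: [1.1, 0.1, 0.0]
width: 0.04
gripper_force: 0.0
```

```bash
python3 -c "
from h import *
rows([strap(1.153,.1,.06,.25)])"
```

```text
t 0.7667 pos [ 0.3671 -0.2973  0.2494] rot [ 3.141  0.    -2.934] F [1.1 0.1 0. ] w 0.04
[ 0.466  0.025  0.25  -2.934] -> [-162.8  295.1   -0.5] [ 0.  0. -0.]
```

Call:
jog_arm(targets=[{"dx": -163,"dy": 295,"dz": 0,"rx": 0,"ry": 0,"rz": 0,"gripper": 1},{"dx": -163,"dy": 295,"dz": 0,"rx": 0,"ry": 0,"rz": 0,"gripper": 1},{"dx": -163,"dy": 295,"dz": 0,"rx": 0,"ry": 0,"rz": 0,"gripper": 1},{"dx": -163,"dy": 295,"dz": 0,"rx": 0,"ry": 0,"rz": 0,"gripper": 1},{"dx": -163,"dy": 295,"dz": 0,"rx": 0,"ry": 0,"rz": 0,"gripper": 1},{"dx": -163,"dy": 295,"dz": 0,"rx": 0,"ry": 0,"rz": 0,"gripper": 1},{"dx": -163,"dy": 295,"dz": 0,"rx": 0,"ry": 0,"rz": 0,"gripper": 1},{"dx": -163,"dy": 295,"dz": 0,"rx": 0,"ry": 0,"rz": 0,"gripper": 1}])

```text
t: 1.43
eef_pos: [0.4646, 0.0217, 0.2497]
ee_rot: [3.141, 0.0, -2.933]
force: [0.8, -1.3, 0.4]
width: 0.0004
gripper_force: 0.0
```

Run:
```python
from h import *
rows([strap(1.153,.1,.06,.124)])
f=grab('wrist','w1')
p=np.load('p.npy'); print(proj(f,model(p)).round())
```

```text
t 1.4333 pos [0.4646 0.0217 0.2497] rot [ 3.141  0.    -2.933] F [ 0.8 -1.3  0.4] w 0.0
[ 0.466  0.025  0.124 -2.934] -> [ -1.6   3.  125.7] [0.    0.    0.001]
[[ 67. 103.]
 [293. 201.]
 [237. 313.]
 [ 31. 237.]
 [ 99. 224.]
 [156. 285.]
 [189. 167.]
 [159. 486.]]
```

View pics/w1.png

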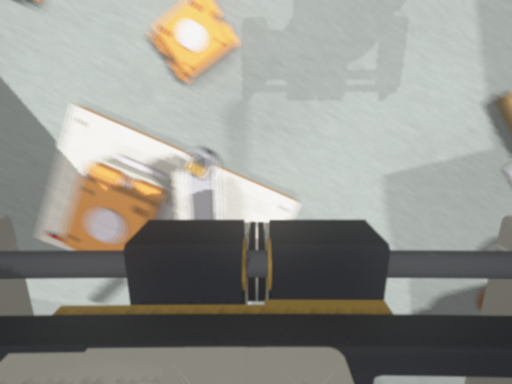

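The wrist view matches the model to about 8 px while still settling: disc at (105,223), spindle at (200,168). Now descending beside the strap.

Call:
jog_arm(targets=[{"dx": -1,"dy": 3,"dz": 30,"rx": 0,"ry": 0,"rz": 0,"gripper": 1},{"dx": -1,"dy": 3,"dz": 60,"rx": 0,"ry": 0,"rz": 0,"gripper": 1},{"dx": -1,"dy": 3,"dz": 85,"rx": 0,"ry": 0,"rz": 0,"gripper": 1},{"dx": -1,"dy": 3,"dz": 105,"rx": 0,"ry": 0,"rz": 0,"gripper": 1},{"dx": -1,"dy": 3,"dz": 118,"rx": 0,"ry": 0,"rz": 0,"gripper": 1},{"dx": -1,"dy": 3,"dz": 126,"rx": 0,"ry": 0,"rz": 0,"gripper": 1},{"dx": -1,"dy": 3,"dz": 126,"rx": 0,"ry": 0,"rz": 0,"gripper": 1},{"dx": -1,"dy": 3,"dz": 126,"rx": 0,"ry": 0,"rz": 0,"gripper": 1}])

```text
t: 2.15
eef_pos: [0.4652, 0.0226, 0.1237]
ee_rot: [-3.141, -0.0, -2.934]
force: [0.4, 0.2, 0.2]
width: 0.0006
gripper_force: 0.0
```

Run:
```python
from h import *
rows([strap(1.153,.1,.035,.124)]+[strap(s,.1,.035,.124) for s in np.arange(1.05,-.06,-.1)])
f=grab('wrist','w2')
p=np.load('p.npy'); print(proj(f,model(p)).round())
```

```text
t 2.15 pos [0.4652 0.0226 0.1237] rot [-3.141 -0.    -2.934] F [0.4 0.2 0.2] w 0.001
[ 4.710e-01  1.000e-03  1.240e-01 -2.934e+00] -> [ -0.8 -22.7  -0.3] [-0. -0.  0.]
[ 0.47  -0.01   0.124 -2.831] -> [  2.2 -33.2  -0.3] [-0.    -0.    -0.103]
[ 0.47  -0.021  0.124 -2.731] -> [  4.2 -43.6  -0.3] [-0.    -0.001 -0.203]
[ 0.471 -0.031  0.124 -2.631] -> [  5.1 -54.1  -0.3] [-0.    -0.001 -0.303]
[ 0.474 -0.042  0.124 -2.531] -> [  4.9 -64.7  -0.3] [-0.    -0.001 -0.403]
[ 0.477 -0.052  0.124 -2.431] -> [  3.7 -75.2  -0.3] [-0.    -0.001 -0.503]
[ 0.482 -0.061  0.124 -2.331] -> [  1.4 -85.6  -0.3] [-0.    -0.001 -0.603]
[ 0.487 -0.071  0.124 -2.231] -> [ -1.9 -95.7  -0.3] [-0.    -0.001 -0.703]
[ 0.493 -0.079  0.124 -2.131] -> [  -6.2 -105.3   -0.3] [-0.    -0.001 -0.803]
[ 0.5   -0.087  0.124 -2.031] -> [ -11.4 -114.6   -0.3] [-0.    -0.001 -0.903]
[ 0.508 -0.094  0.124 -1.931] -> [ -17.5 -123.2   -0.3] [-0.000e+00 -1.000e-03 -1.003e+00]
[ 0.516 -0.101  0.124 -1.831] -> [ -24.5 -131.2   -0.3] [-0.000e+00 -1.000e-03 -1.103e+00]
[ 0.525 -0.106  0.124 -1.731] -> [ -32.2 -138.4   -0.3] [ 0.000e+00 -1.000e-03 -1.203e+00]
[[ -37.   99.]
 [ 310.  243.]
 [ 229.  395.]
 [ -73.  296.]
 [   0.  295.]
 [  86.  405.]
 [ 123.  222.]
 [-126. 1560.]]
```

View pics/w2.png

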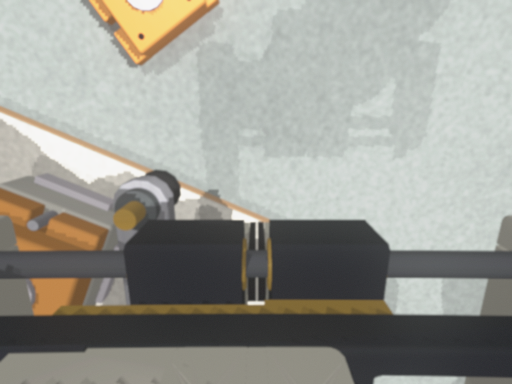

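The wrist view shows the spindle at (128,213), close to the predicted (123,222), with the fingers beside the strap and clear of it. I start the push.

Call:
jog_arm(targets=[{"dx": -1,"dy": -12,"dz": 0,"rx": 0,"ry": 0,"rz": 0,"gripper": 1},{"dx": -1,"dy": -22,"dz": 0,"rx": 0,"ry": 0,"rz": 0,"gripper": 1},{"dx": 2,"dy": -33,"dz": 0,"rx": 0,"ry": 0,"rz": -0.1,"gripper": 1},{"dx": 4,"dy": -44,"dz": 0,"rx": 0,"ry": 0,"rz": -0.2,"gripper": 1},{"dx": 5,"dy": -54,"dz": 0,"rx": 0,"ry": 0,"rz": -0.3,"gripper": 1},{"dx": 5,"dy": -65,"dz": 0,"rx": 0,"ry": 0,"rz": -0.4,"gripper": 1},{"dx": 4,"dy": -75,"dz": 0,"rx": 0,"ry": 0,"rz": -0.5,"gripper": 1},{"dx": 1,"dy": -86,"dz": 0,"rx": 0,"ry": 0,"rz": -0.6,"gripper": 1}])

```text
t: 2.87
eef_pos: [0.4821, -0.0624, 0.1246]
ee_rot: [-3.141, 0.001, -2.329]
force: [-0.4, 1.4, 0.4]
width: 0.0009
gripper_force: 0.7
```

Run:
```python
from h import *
rows([strap(s,.1,.035,.124) for s in np.arange(.55,-.06,-.1)])
f=grab('scene','s1')
cv2.imwrite('pics/c2.png',cv2.resize(f['frame'][150:310,150:330,::-1],None,fx=3.5,fy=3.5,interpolation=cv2.INTER_CUBIC))
```

```text
t 2.8667 pos [ 0.4821 -0.0624  0.1246] rot [-3.141e+00  1.000e-03 -2.329e+00] F [-0.4  1.4  0.4] w 0.001
[ 0.482 -0.061  0.124 -2.331] -> [-0.3  1.1  0.6] [-0.001  0.001  0.002]
[ 0.487 -0.071  0.124 -2.231] -> [ 2.7 -9.1  0.6] [-0.001  0.001 -0.098]
[ 0.493 -0.079  0.124 -2.131] -> [  4.7 -19.5   0.6] [-0.001  0.001 -0.198]
[ 0.5   -0.087  0.124 -2.031] -> [  5.6 -30.    0.6] [-0.001  0.001 -0.298]
[ 0.508 -0.094  0.124 -1.931] -> [  5.5 -40.6   0.6] [-0.001  0.001 -0.398]
[ 0.516 -0.101  0.124 -1.831] -> [  4.3 -51.1   0.6] [-0.001  0.001 -0.498]
[ 0.525 -0.106  0.124 -1.731] -> [  2.1 -61.5   0.6] [-0.001  0.001 -0.598]
```

View pics/c2.png

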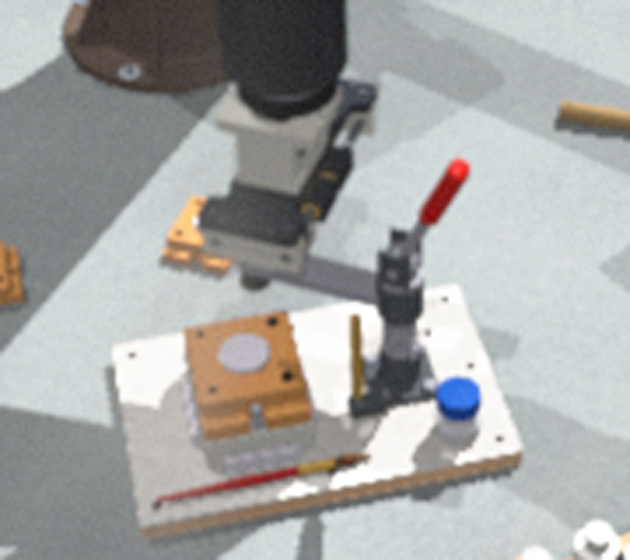

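The strap is turning with the fingers (about half closed). Its foot is at (255,280) in the crop, with the mould undisturbed. Continuing.

Call:
jog_arm(targets=[{"dx": 1,"dy": -5,"dz": 0.6,"rx": 0,"ry": 0,"rz": -0.05,"gripper": 1},{"dx": 3,"dy": -9,"dz": 0.6,"rx": 0,"ry": 0,"rz": -0.1,"gripper": 1},{"dx": 4,"dy": -14,"dz": 0.6,"rx": 0,"ry": 0,"rz": -0.15,"gripper": 1},{"dx": 5,"dy": -20,"dz": 0.6,"rx": 0,"ry": 0,"rz": -0.2,"gripper": 1},{"dx": 5.5,"dy": -25,"dz": 0.6,"rx": 0,"ry": 0,"rz": -0.25,"gripper": 1},{"dx": 5.6,"dy": -30,"dz": 0.6,"rx": 0,"ry": 0,"rz": -0.3,"gripper": 1},{"dx": 5.6,"dy": -35,"dz": 0.6,"rx": 0,"ry": 0,"rz": -0.35,"gripper": 1},{"dx": 5.5,"dy": -40,"dz": 0.6,"rx": 0,"ry": 0,"rz": -0.4,"gripper": 1}])

```text
t: 3.58
eef_pos: [0.5069, -0.0938, 0.1236]
ee_rot: [-3.141, 0.0, -1.934]
force: [-1.9, -0.9, 1.1]
width: 0.0007
gripper_force: 0.7
```

Run:
```python
from h import *
rows([strap(s,.1,.035,.124) for s in (.1,.05,0,-.03,-.06)])
```

```text
t 3.5833 pos [ 0.5069 -0.0938  0.1236] rot [-3.141  0.    -1.934] F [-1.9 -0.9  1.1] w 0.001
[ 0.512 -0.098  0.124 -1.881] -> [ 1.8 -6.1 -0.4] [-0.     0.    -0.053]
[ 0.516 -0.101  0.124 -1.831] -> [  3.2 -11.2  -0.4] [-0.     0.    -0.103]
[ 0.521 -0.104  0.124 -1.781] -> [  4.3 -16.4  -0.4] [-0.     0.    -0.153]
[ 0.523 -0.105  0.124 -1.751] -> [  4.8 -19.5  -0.4] [-0.     0.    -0.183]
[ 0.526 -0.107  0.124 -1.721] -> [  5.2 -22.7  -0.4] [-0.     0.    -0.213]
```

Call:
jog_arm(targets=[{"dx": 1,"dy": -3,"dz": 0,"rx": 0,"ry": 0,"rz": -0.03,"gripper": 1},{"dx": 2,"dy": -6,"dz": 0,"rx": 0,"ry": 0,"rz": -0.05,"gripper": 1},{"dx": 2.5,"dy": -8,"dz": 0,"rx": 0,"ry": 0,"rz": -0.08,"gripper": 1},{"dx": 3,"dy": -10,"dz": 0,"rx": 0,"ry": 0,"rz": -0.1,"gripper": 1},{"dx": 3.5,"dy": -12,"dz": 0,"rx": 0,"ry": 0,"rz": -0.12,"gripper": 1},{"dx": 4,"dy": -13.5,"dz": 0,"rx": 0,"ry": 0,"rz": -0.135,"gripper": 1},{"dx": 4,"dy": -15,"dz": 0,"rx": 0,"ry": 0,"rz": -0.15,"gripper": 1},{"dx": 4,"dy": -15,"dz": 0,"rx": 0,"ry": 0,"rz": -0.15,"gripper": 1}])

```text
t: 4.25
eef_pos: [0.5199, -0.1025, 0.1231]
ee_rot: [-3.141, 0.0, -1.783]
force: [-1.2, -0.2, 0.2]
width: 0.0006
gripper_force: 0.2
```

Run:
```python
from h import *
rows([strap(s,.1,.035,.124) for s in (0,-.03,-.06)])
f=grab('scene','s2')
cv2.imwrite('pics/c3.png',cv2.resize(f['frame'][170:290,180:320,::-1],None,fx=5,fy=5,interpolation=cv2.INTER_CUBIC))
p=np.load('p.npy');p[3]=0;print((proj(f,model(p))-[180,170])*5)
```

```text
t 4.25 pos [ 0.5199 -0.1025  0.1231] rot [-3.141  0.    -1.783] F [-1.2 -0.2  0.2] w 0.001
[ 0.521 -0.104  0.124 -1.781] -> [ 0.9 -1.  -0.9] [-0.     0.    -0.002]
[ 0.523 -0.105  0.124 -1.751] -> [ 1.9 -4.1 -0.9] [-0.     0.    -0.032]
[ 0.526 -0.107  0.124 -1.721] -> [ 2.8 -7.1 -0.9] [-0.     0.    -0.062]
[[  7.96888682 393.86938713]
 [501.35556814 304.73615364]
 [596.39096058 541.42074978]
 [ 49.34370527 651.20851883]
 [197.51160236 400.96054689]
 [356.58044574 351.70049604]
 [190.96410106 330.64768357]
 [507.57216039 101.78557974]]
```

View pics/c3.png

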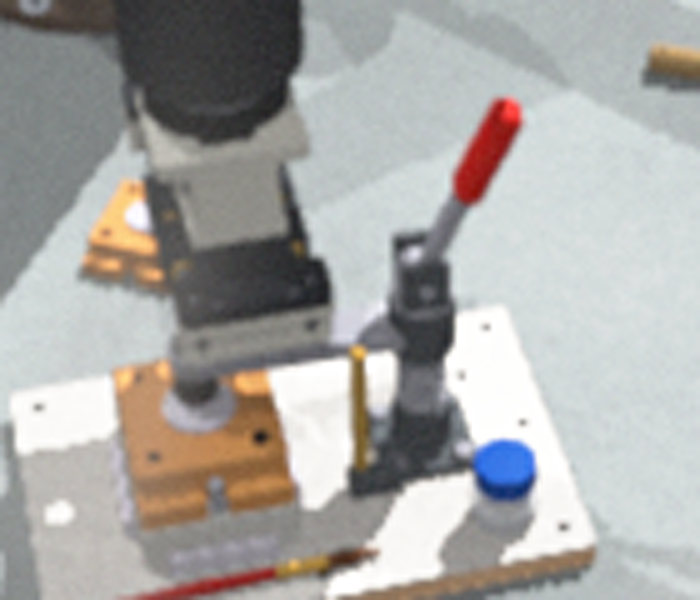

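The foot at (197,390) is above the disc and the strap is almost at the pin (357,352). A few more millimetres while I watch the force.

Call:
jog_arm(targets=[{"dx": 0,"dy": -0.5,"dz": 0,"rx": 0,"ry": 0,"rz": 0,"gripper": 1},{"dx": 0,"dy": -1,"dz": 0,"rx": 0,"ry": 0,"rz": 0,"gripper": 1},{"dx": 0,"dy": -1.5,"dz": 0,"rx": 0,"ry": 0,"rz": 0,"gripper": 1},{"dx": 0,"dy": -2,"dz": 0,"rx": 0,"ry": 0,"rz": 0,"gripper": 1},{"dx": 0,"dy": -2.5,"dz": 0,"rx": 0,"ry": 0,"rz": 0,"gripper": 1},{"dx": 0,"dy": -3,"dz": 0,"rx": 0,"ry": 0,"rz": 0,"gripper": 1},{"dx": 0,"dy": -3,"dz": 0,"rx": 0,"ry": 0,"rz": 0,"gripper": 1},{"dx": 0,"dy": -3,"dz": 0,"rx": 0,"ry": 0,"rz": 0,"gripper": 1}])

```text
t: 4.97
eef_pos: [0.5226, -0.103, 0.1229]
ee_rot: [3.142, -0.0, -1.784]
force: [-1.2, -0.3, -0.9]
width: 0.0003
gripper_force: 0.5
```

Call:
jog_arm(targets=[{"dx": 0,"dy": -0.5,"dz": 0,"rx": 0,"ry": 0,"rz": 0,"gripper": 1},{"dx": 0,"dy": -1,"dz": 0,"rx": 0,"ry": 0,"rz": 0,"gripper": 1},{"dx": 0,"dy": -1.5,"dz": 0,"rx": 0,"ry": 0,"rz": 0,"gripper": 1},{"dx": 0,"dy": -2,"dz": 0,"rx": 0,"ry": 0,"rz": 0,"gripper": 1},{"dx": 0,"dy": -2.5,"dz": 0,"rx": 0,"ry": 0,"rz": 0,"gripper": 1},{"dx": 0,"dy": -3,"dz": 0,"rx": 0,"ry": 0,"rz": 0,"gripper": 1},{"dx": 0,"dy": -3,"dz": 0,"rx": 0,"ry": 0,"rz": 0,"gripper": 1},{"dx": 0,"dy": -3,"dz": 0,"rx": 0,"ry": 0,"rz": 0,"gripper": 1}])

```text
t: 5.63
eef_pos: [0.5252, -0.1036, 0.1229]
ee_rot: [3.141, -0.0, -1.784]
force: [-2.6, -1.1, 0.2]
width: 0.0005
gripper_force: 1.5
```

Call:
jog_arm(targets=[{"dx": 0,"dy": -0.5,"dz": 0,"rx": 0,"ry": 0,"rz": 0,"gripper": 1},{"dx": 0,"dy": -1,"dz": 0,"rx": 0,"ry": 0,"rz": 0,"gripper": 1},{"dx": 0,"dy": -1.5,"dz": 0,"rx": 0,"ry": 0,"rz": 0,"gripper": 1},{"dx": 0,"dy": -2,"dz": 0,"rx": 0,"ry": 0,"rz": 0,"gripper": 1},{"dx": 0,"dy": -2.5,"dz": 0,"rx": 0,"ry": 0,"rz": 0,"gripper": 1},{"dx": 0,"dy": -3,"dz": 0,"rx": 0,"ry": 0,"rz": 0,"gripper": 1},{"dx": 0,"dy": -3,"dz": 0,"rx": 0,"ry": 0,"rz": 0,"gripper": 1},{"dx": 0,"dy": -3,"dz": 0,"rx": 0,"ry": 0,"rz": 0,"gripper": 1}])

```text
t: 6.3
eef_pos: [0.5255, -0.1039, 0.1227]
ee_rot: [3.136, -0.001, -1.784]
force: [-13.9, 5.8, 11.3]
width: 0.0006
gripper_force: 7.5
```

The force jumped to 15 N with no further motion, so the strap is on its stop. Backing off and going above the lever next.

Call:
jog_arm(targets=[{"dx": 0,"dy": 15,"dz": 0,"rx": 0,"ry": 0,"rz": 0,"gripper": 1},{"dx": 0,"dy": 35,"dz": 0,"rx": 0,"ry": 0,"rz": 0,"gripper": 1},{"dx": 0,"dy": 45,"dz": -25,"rx": 0,"ry": 0,"rz": 0,"gripper": 1},{"dx": 0,"dy": 45,"dz": -60,"rx": 0,"ry": 0,"rz": 0,"gripper": 1},{"dx": 0,"dy": 45,"dz": -100,"rx": 0,"ry": 0,"rz": 0,"gripper": 1},{"dx": 0,"dy": 45,"dz": -140,"rx": 0,"ry": 0,"rz": 0,"gripper": 1},{"dx": 0,"dy": 45,"dz": -177,"rx": 0,"ry": 0,"rz": 0,"gripper": 1},{"dx": 0,"dy": 45,"dz": -177,"rx": 0,"ry": 0,"rz": 0,"gripper": 1}])

```text
t: 6.97
eef_pos: [0.4885, -0.095, 0.3087]
ee_rot: [-3.127, 0.003, -1.783]
force: [1.0, -0.2, 0.1]
width: 0.0003
gripper_force: 0.0
```

```bash
cat >> h.py <<'E'
def lev(e,L=.09,cl=0,dz=0):
    h=PH(0); u=-np.array([np.cos(h),np.sin(h)])
    rho=L*np.cos(e)-.008*np.sin(e)-.0095-cl; z=.152+L*np.sin(e)+.008*np.cos(e)+.022+dz
    return [*(POST+rho*u),z,h]
E
python3 - <<'E'
from h import *
e=np.radians(67)
rows([lev(e,.09,.02,.05),lev(e,.09,.02,0)])
f=grab('scene','s3')
cv2.imwrite('pics/c4.png',cv2.resize(f['frame'][170:290,180:320,::-1],None,fx=5,fy=5,interpolation=cv2.INTER_CUBIC))
p=np.load('p.npy');p[3]=0;print(((proj(f,model(p))-[180,170])*5)[4:])
E
```

```text
t 6.9667 pos [ 0.4885 -0.095   0.3087] rot [-3.127e+00  3.000e-03 -1.783e+00] F [ 1.  -0.2  0.1] w 0.0
[ 0.575 -0.015  0.31  -1.781] -> [-96.7 -68.2  -0. ] [-0.014  0.003 -0.002]
[ 0.575 -0.015  0.26  -1.781] -> [-96.6 -67.5  50. ] [-0.014  0.003 -0.002]
[[197.51160236 400.96054689]
 [356.58044574 351.70049604]
 [190.96410106 330.64768357]
 [507.57216039 101.78557974]]
```

View pics/c4.png

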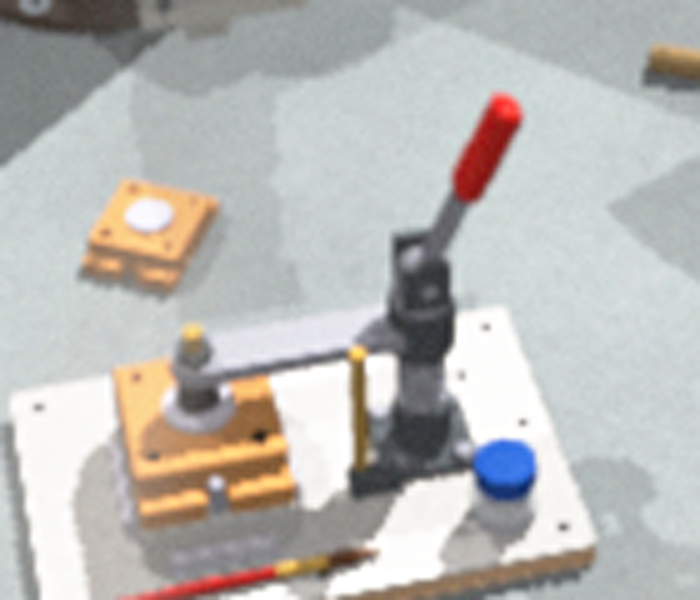

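The strap is against the pin at (357,352), with spindle (194,332) matching the model (191,331). The foot is above the disc, the lever is still up with its tip near (507,103), and the hand is clear. Moving to the inner side of the lever.

Call:
jog_arm(targets=[{"dx": -30,"dy": -21,"dz": 0,"rx": -0.014,"ry": 0.003,"rz": -0.002,"gripper": 1},{"dx": -60,"dy": -42,"dz": 0,"rx": -0.014,"ry": 0.003,"rz": -0.002,"gripper": 1},{"dx": -90,"dy": -63,"dz": 0,"rx": -0.014,"ry": 0.003,"rz": -0.002,"gripper": 1},{"dx": -97,"dy": -68,"dz": 0,"rx": -0.014,"ry": 0.003,"rz": -0.002,"gripper": 1},{"dx": -97,"dy": -68,"dz": 20,"rx": -0.014,"ry": 0.003,"rz": -0.002,"gripper": 1},{"dx": -97,"dy": -68,"dz": 40,"rx": -0.014,"ry": 0.003,"rz": -0.002,"gripper": 1},{"dx": -97,"dy": -68,"dz": 50,"rx": -0.014,"ry": 0.003,"rz": -0.002,"gripper": 1},{"dx": -97,"dy": -68,"dz": 50,"rx": -0.014,"ry": 0.003,"rz": -0.002,"gripper": 1}])

```text
t: 7.68
eef_pos: [0.5702, -0.0144, 0.247]
ee_rot: [3.123, -0.005, -1.782]
force: [0.4, -0.3, 0.5]
width: 0.0008
gripper_force: 0.0
```

Run:
```python
from h import *
rows([lev(np.radians(e)) for e in (67,60,53,46,39,32,25,18,11,4)])
```

```text
t 7.6833 pos [ 0.5702 -0.0144  0.247 ] rot [ 3.123 -0.005 -1.782] F [ 0.4 -0.3  0.5] w 0.001
[ 0.58   0.005  0.26  -1.781] -> [-20.7  -5.  -13.2] [ 0.018 -0.005 -0.001]
[ 0.582  0.015  0.256 -1.781] -> [-31.   -5.   -9.2] [ 0.018 -0.005 -0.001]
[ 0.584  0.024  0.251 -1.781] -> [-40.7  -5.1  -4. ] [ 0.018 -0.005 -0.001]
[ 0.586  0.033  0.244 -1.781] -> [-49.7  -5.2   2.4] [ 0.018 -0.005 -0.001]
[ 0.587  0.041  0.237 -1.781] -> [-57.9  -5.4   9.8] [ 0.018 -0.005 -0.001]
[ 0.589  0.048  0.228 -1.781] -> [-65.1  -5.5  18.1] [ 0.018 -0.005 -0.001]
[ 0.59   0.054  0.219 -1.781] -> [-71.3  -5.7  27.3] [ 0.018 -0.005 -0.001]
[ 0.591  0.059  0.209 -1.781] -> [-76.3  -5.8  37.1] [ 0.018 -0.005 -0.001]
[ 0.592  0.063  0.199 -1.781] -> [-80.   -6.   47.5] [ 0.018 -0.005 -0.001]
[ 0.592  0.065  0.188 -1.781] -> [-82.4  -6.2  58.2] [ 0.018 -0.005 -0.001]
```

Call:
jog_arm(targets=[{"dx": -5,"dy": -5,"dz": -10,"rx": 0.018,"ry": -0.005,"rz": 0,"gripper": 1},{"dx": -10,"dy": -5,"dz": -13,"rx": 0.018,"ry": -0.005,"rz": 0,"gripper": 1},{"dx": -10,"dy": -5,"dz": -13,"rx": 0.018,"ry": -0.005,"rz": 0,"gripper": 1},{"dx": -15,"dy": -5,"dz": -13,"rx": 0.018,"ry": -0.005,"rz": 0,"gripper": 1},{"dx": -21,"dy": -5,"dz": -13,"rx": 0.018,"ry": -0.005,"rz": 0,"gripper": 1},{"dx": -26,"dy": -5,"dz": -11,"rx": 0.018,"ry": -0.005,"rz": 0,"gripper": 1},{"dx": -31,"dy": -5,"dz": -9,"rx": 0.018,"ry": -0.005,"rz": 0,"gripper": 1},{"dx": -31,"dy": -5,"dz": -9,"rx": 0.018,"ry": -0.005,"rz": 0,"gripper": 1}])

```text
t: 8.35
eef_pos: [0.583, 0.0158, 0.2584]
ee_rot: [-3.138, 0.002, -1.781]
force: [0.5, -0.3, 0.4]
width: 0.0005
gripper_force: 0.2
```

Run:
```python
from h import *
rows([lev(np.radians(e)) for e in (60,53,46,39,32,25,18,11,4)])
```

```text
t 8.35 pos [0.583  0.0158 0.2584] rot [-3.138e+00  2.000e-03 -1.781e+00] F [ 0.5 -0.3  0.4] w 0.0
[ 0.582  0.015  0.256 -1.781] -> [1.2 1.1 2.4] [-0.004  0.002 -0.   ]
[ 0.584  0.024  0.251 -1.781] -> [-8.5  1.1  7.7] [-0.004  0.002 -0.   ]
[ 0.586  0.033  0.244 -1.781] -> [-17.4   1.1  14.1] [-0.004  0.002 -0.   ]
[ 0.587  0.041  0.237 -1.781] -> [-25.6   1.1  21.6] [-0.004  0.002 -0.   ]
[ 0.589  0.048  0.228 -1.781] -> [-32.7   1.2  30. ] [-0.004  0.002 -0.   ]
[ 0.59   0.054  0.219 -1.781] -> [-38.8   1.2  39.2] [-0.004  0.002 -0.   ]
[ 0.591  0.059  0.209 -1.781] -> [-43.7   1.2  49.1] [-0.004  0.002 -0.   ]
[ 0.592  0.063  0.199 -1.781] -> [-47.4   1.3  59.5] [-0.004  0.002 -0.   ]
[ 0.592  0.065  0.188 -1.781] -> [-49.8   1.3  70.2] [-0.004  0.002 -0.   ]
```

Call:
jog_arm(targets=[{"dx": -4,"dy": 1,"dz": 5,"rx": 0,"ry": 0,"rz": 0,"gripper": 1},{"dx": -9,"dy": 1,"dz": 8,"rx": 0,"ry": 0,"rz": 0,"gripper": 1},{"dx": -13,"dy": 1,"dz": 11,"rx": 0,"ry": 0,"rz": 0,"gripper": 1},{"dx": -17,"dy": 1,"dz": 14,"rx": 0,"ry": 0,"rz": 0,"gripper": 1},{"dx": -22,"dy": 1,"dz": 18,"rx": 0,"ry": 0,"rz": 0,"gripper": 1},{"dx": -26,"dy": 1,"dz": 22,"rx": 0,"ry": 0,"rz": 0,"gripper": 1},{"dx": -33,"dy": 1,"dz": 30,"rx": 0,"ry": 0,"rz": 0,"gripper": 1},{"dx": -33,"dy": 1,"dz": 30,"rx": 0,"ry": 0,"rz": 0,"gripper": 1}])

```text
t: 9.02
eef_pos: [0.5884, 0.0484, 0.2267]
ee_rot: [-3.14, 0.001, -1.782]
force: [-0.1, -0.9, -0.1]
width: 0.0005
gripper_force: 0.0
```

Run:
```python
from h import *
rows([lev(np.radians(e)) for e in (32,25,18,11,4,0,-4)])
```

```text
t 9.0167 pos [0.5884 0.0484 0.2267] rot [-3.140e+00  1.000e-03 -1.782e+00] F [-0.1 -0.9 -0.1] w 0.0
[ 0.589  0.048  0.228 -1.781] -> [ 0.2 -0.5 -1.8] [-0.002  0.001 -0.001]
[ 0.59   0.054  0.219 -1.781] -> [-5.9 -0.5  7.4] [-0.002  0.001 -0.001]
[ 0.591  0.059  0.209 -1.781] -> [-10.8  -0.5  17.3] [-0.002  0.001 -0.001]
[ 0.592  0.063  0.199 -1.781] -> [-14.5  -0.4  27.7] [-0.002  0.001 -0.001]
[ 0.592  0.065  0.188 -1.781] -> [-16.9  -0.4  38.5] [-0.002  0.001 -0.001]
[ 0.593  0.066  0.182 -1.781] -> [-17.6  -0.4  44.7] [-0.002  0.001 -0.001]
[ 0.593  0.066  0.176 -1.781] -> [-18.   -0.4  51. ] [-0.002  0.001 -0.001]
```

```bash
cat >> h.py <<'E'
def red(tag):
    f=load(tag); im=f['frame'][170:270,250:320].astype(int); m=(im[...,0]>150)&(im[...,1]<70)&(im[...,2]<70)
    v,u=np.nonzero(m); print('red n',len(u),'u',u.min()+250,u.max()+250,'v',v.min()+170,v.max()+170,'cen',u.mean()+250,v.mean()+170) if len(u) else print('no red')
    p=np.load('p.npy');p[3]=0
    for l in (.05,.3,.6,.9,1.15): p[4]=l;print(l,proj(f,model(p))[7].round())
E
python3 - <<'E'
from h import *
red('s3');grab('scene','s4');red('s4')
E
```

```text
red n 63 u 271 283 v 190 208 cen 276.1269841269841 198.03174603174602
0.05 [281. 190.]
0.3 [291. 193.]
0.6 [299. 199.]
0.9 [304. 207.]
1.15 [306. 215.]
red n 11 u 281 285 v 210 213 cen 282.72727272727275 211.27272727272728
0.05 [281. 190.]
0.3 [291. 193.]
0.6 [299. 199.]
0.9 [304. 207.]
1.15 [306. 215.]
```

Call:
jog_arm(targets=[{"dx": -3,"dy": 0,"dz": 4,"rx": 0,"ry": 0,"rz": 0,"gripper": 1},{"dx": -6,"dy": 0,"dz": 8,"rx": 0,"ry": 0,"rz": 0,"gripper": 1},{"dx": -8,"dy": 0,"dz": 12,"rx": 0,"ry": 0,"rz": 0,"gripper": 1},{"dx": -11,"dy": 0,"dz": 17,"rx": 0,"ry": 0,"rz": 0,"gripper": 1},{"dx": -13,"dy": 0,"dz": 22,"rx": 0,"ry": 0,"rz": 0,"gripper": 1},{"dx": -15,"dy": 0,"dz": 28,"rx": 0,"ry": 0,"rz": 0,"gripper": 1},{"dx": -16,"dy": 0,"dz": 33,"rx": 0,"ry": 0,"rz": 0,"gripper": 1},{"dx": -17,"dy": 0,"dz": 36,"rx": 0,"ry": 0,"rz": 0,"gripper": 1}])

```text
t: 9.73
eef_pos: [0.5927, 0.0644, 0.1921]
ee_rot: [-3.138, 0.002, -1.782]
force: [-0.8, -2.0, 1.9]
width: 0.0006
gripper_force: 1.0
```

Call:
jog_arm(targets=[{"dx": 0,"dy": 0,"dz": 0.5,"rx": 0,"ry": 0,"rz": 0,"gripper": 1},{"dx": 0,"dy": 0,"dz": 1,"rx": 0,"ry": 0,"rz": 0,"gripper": 1},{"dx": 0,"dy": 0,"dz": 1.5,"rx": 0,"ry": 0,"rz": 0,"gripper": 1},{"dx": 0,"dy": 0,"dz": 2,"rx": 0,"ry": 0,"rz": 0,"gripper": 1},{"dx": 0,"dy": 0,"dz": 2.5,"rx": 0,"ry": 0,"rz": 0,"gripper": 1},{"dx": 0,"dy": 0,"dz": 3,"rx": 0,"ry": 0,"rz": 0,"gripper": 1},{"dx": 0,"dy": 0,"dz": 3,"rx": 0,"ry": 0,"rz": 0,"gripper": 1},{"dx": 0,"dy": 0,"dz": 3,"rx": 0,"ry": 0,"rz": 0,"gripper": 1}])

```text
t: 10.4
eef_pos: [0.5929, 0.0643, 0.19]
ee_rot: [-3.137, 0.002, -1.782]
force: [-0.7, 1.4, 1.8]
width: 0.0005
gripper_force: 0.9
```

Call:
jog_arm(targets=[{"dx": 0,"dy": 0,"dz": 0.5,"rx": 0,"ry": 0,"rz": 0,"gripper": 1},{"dx": 0,"dy": 0,"dz": 1,"rx": 0,"ry": 0,"rz": 0,"gripper": 1},{"dx": 0,"dy": 0,"dz": 1.5,"rx": 0,"ry": 0,"rz": 0,"gripper": 1},{"dx": 0,"dy": 0,"dz": 2,"rx": 0,"ry": 0,"rz": 0,"gripper": 1},{"dx": 0,"dy": 0,"dz": 2.5,"rx": 0,"ry": 0,"rz": 0,"gripper": 1},{"dx": 0,"dy": 0,"dz": 3,"rx": 0,"ry": 0,"rz": 0,"gripper": 1},{"dx": 0,"dy": 0,"dz": 3,"rx": 0,"ry": 0,"rz": 0,"gripper": 1},{"dx": 0,"dy": 0,"dz": 3,"rx": 0,"ry": 0,"rz": 0,"gripper": 1}])

```text
t: 11.07
eef_pos: [0.5932, 0.0643, 0.1882]
ee_rot: [-3.136, 0.003, -1.781]
force: [-3.7, 2.0, 10.5]
width: 0.0006
gripper_force: 5.0
```

Call:
jog_arm(targets=[{"dx": 0,"dy": 0,"dz": 0.5,"rx": 0,"ry": 0,"rz": 0,"gripper": 1},{"dx": 0,"dy": 0,"dz": 1,"rx": 0,"ry": 0,"rz": 0,"gripper": 1},{"dx": 0,"dy": 0,"dz": 1,"rx": 0,"ry": 0,"rz": 0,"gripper": 1},{"dx": 0,"dy": 0,"dz": 1.5,"rx": 0,"ry": 0,"rz": 0,"gripper": 1},{"dx": 0,"dy": 0,"dz": 1.5,"rx": 0,"ry": 0,"rz": 0,"gripper": 1},{"dx": 0,"dy": 0,"dz": 2,"rx": 0,"ry": 0,"rz": 0,"gripper": 1},{"dx": 0,"dy": 0,"dz": 2,"rx": 0,"ry": 0,"rz": 0,"gripper": 1},{"dx": 0,"dy": 0,"dz": 2,"rx": 0,"ry": 0,"rz": 0,"gripper": 1}])

```text
t: 11.73
eef_pos: [0.5934, 0.0643, 0.1878]
ee_rot: [-3.135, 0.003, -1.781]
force: [-8.1, 2.4, 19.6]
width: 0.0006
gripper_force: 10.1
```

The lever is on its stop: 20 N at exactly the predicted height. I lift straight up and then away toward the robot.

Call:
jog_arm(targets=[{"dx": 0,"dy": 0,"dz": -10,"rx": 0,"ry": 0,"rz": 0,"gripper": 1},{"dx": 0,"dy": 0,"dz": -30,"rx": 0,"ry": 0,"rz": 0,"gripper": 1},{"dx": 0,"dy": 0,"dz": -65,"rx": 0,"ry": 0,"rz": 0,"gripper": 1},{"dx": 0,"dy": 0,"dz": -100,"rx": 0,"ry": 0,"rz": 0,"gripper": 1},{"dx": 0,"dy": 30,"dz": -115,"rx": 0,"ry": 0,"rz": 0,"gripper": 1},{"dx": 0,"dy": 65,"dz": -120,"rx": 0,"ry": 0,"rz": 0,"gripper": 1},{"dx": 0,"dy": 100,"dz": -120,"rx": 0,"ry": 0,"rz": 0,"gripper": 1},{"dx": 0,"dy": 120,"dz": -120,"rx": 0,"ry": 0,"rz": 0,"gripper": 1}])

```text
t: 12.4
eef_pos: [0.4722, 0.0887, 0.3046]
ee_rot: [-3.138, 0.002, -1.782]
force: [-0.5, 0.8, -0.2]
width: 0.0005
gripper_force: 0.0
```

Call:
jog_arm(targets=[{"dx": 0,"dy": 10,"dz": 0,"rx": 0,"ry": 0,"rz": 0,"gripper": 1},{"dx": 0,"dy": 10,"dz": 0,"rx": 0,"ry": 0,"rz": 0,"gripper": 1},{"dx": 0,"dy": 10,"dz": 0,"rx": 0,"ry": 0,"rz": 0,"gripper": 1},{"dx": 0,"dy": 10,"dz": 0,"rx": 0,"ry": 0,"rz": 0,"gripper": 1},{"dx": 0,"dy": 10,"dz": 0,"rx": 0,"ry": 0,"rz": 0,"gripper": 1},{"dx": 0,"dy": 10,"dz": 0,"rx": 0,"ry": 0,"rz": 0,"gripper": 1},{"dx": 0,"dy": 10,"dz": 0,"rx": 0,"ry": 0,"rz": 0,"gripper": 1},{"dx": 0,"dy": 10,"dz": 0,"rx": 0,"ry": 0,"rz": 0,"gripper": 1}])

```text
t: 13.07
eef_pos: [0.4654, 0.0911, 0.304]
ee_rot: [-3.138, 0.001, -1.782]
force: [0.2, -0.4, -0.2]
width: 0.0006
gripper_force: 0.0
```

Run:
```python
from h import *
f=grab('scene','s5'); red('s5'); rows([])
cv2.imwrite('pics/c5.png',cv2.resize(f['frame'][170:290,180:320,::-1],None,fx=5,fy=5,interpolation=cv2.INTER_CUBIC))
```

```text
red n 108 u 285 305 v 212 220 cen 294.94444444444446 216.46296296296296
0.05 [281. 190.]
0.3 [291. 193.]
0.6 [299. 199.]
0.9 [304. 207.]
1.15 [306. 215.]
t 13.1167 pos [0.4653 0.0911 0.3041] rot [-3.138e+00  1.000e-03 -1.782e+00] F [ 0.1 -0.1  0.2] w 0.0
```

View pics/c5.png

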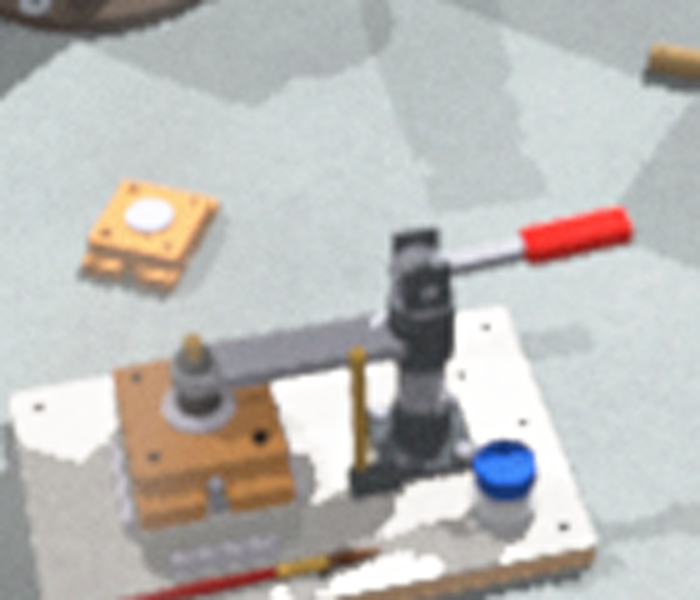

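The lever is fully down with its tip at (630,222), where the model puts it. The strap is lowered against the pin, the foot is on the disc at (198,405), and the hand is clear. Handing in.

```bash
python3 -c "
from station import arm
print(arm.job_done())"
```

```text
the job is handed in; nothing more can be done
None
```

The strap is against its stop pin with the foot pressing on the mould's disc, the red lever is fully down on its stop, and the hand is clear; the job was handed in at about 13 s.

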